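Index the rotary lens-dish stage on by one hole

TASK

The rotary stage carrying the perforated lens dish is locked by its spring index plunger, the upright black knob on the arm at the stage's rim. Pull the plunger straight up, swing the stage to the next hole on the side where the wooden three-legged gauge stands, and let the plunger go so that its pin drops fully home and locks there. Leave the gauge where it stands.

Things in the scene. Friction and masses are not known exactly. Their poses are not given: they have to be found in the camera images.
- index_plate: Fixed steel index plate, 268 mm across, top at 30 mm. Origin on the stage's turning axis at bench level, z up. Six holes on a 100 mm radius, 60 deg apart, the first along the plate's -x (plunger starts there), so the next are at x, y = -50, +87 and -50, -87 mm. 26 mm wide countersinks centre the pin if let go within 10 mm. The stage on it (to 64 mm high, turns lightly) carries the plunger.
- knob (a point): Centre of the plunger's black knob: upright plastic cylinder 26 mm across, 38 mm tall, 70 to 108 mm above the bench when home (centre 89 mm). Stands on the stage's 34 mm wide arm, 100 mm from the axis; a 22 mm sleeve below it ends at 64 mm. Goes straight up and down, is carried round by the stage, and spins freely on its own axis. Within 60 mm of its way nothing else is higher than 64 mm.
- plunger (a joint): Lift of the plunger in m: 0 = pin home in a hole (stage locked), 0.015 = pin just clear of the plate, 0.024 = upper stop. A spring draws it down with 5 N when home, 9 N at the stop, so it drops home by itself when let go over a hole. Reads about 0.015 if the pin rests on the plate between holes.
- gauge: Loose checking gauge: wooden block 110 x 120 x 20 mm on three steel legs, with a low round dial on top, 115 mm high in all, 0.5 to 1 kg. Origin on the bench below its centre, z up. It stands about 250 mm from the stage's axis on the plate's own +y or -y side: the plunger has to go to the next hole on that same side.

How it is judged:
On the way, in this order (a step that is already met when the one before it is completed fails the run):
1. the plunger is pulled up clear of the plate at its first hole (value of joint plunger above 0.015 m and y of knob in the frame of index_plate between -0.03 and 0.03 m), for 0.05 s.
2. the stage is swung more than half way to the next hole on the gauge's side, with the pin still out (((y of gauge in the frame of index_plate above 0 m and y of knob in the frame of index_plate above 0.06 m and value of joint plunger above 0.006 m) or (y of gauge in the frame of index_plate below 0 m and y of knob in the frame of index_plate below -0.06 m and value of joint plunger above 0.006 m))), for 0.05 s.
At the end, for the whole second after the job is handed in: The plunger is home (within 3 mm of fully down) in the next hole, 60 degrees round from its first, on the gauge's side: the knob lies within 15 mm of that hole along the plate's x and beyond 70 mm along its y; the gauge is within 20 mm of where it stood (((y of gauge in the frame of index_plate above 0 m and y of knob in the frame of index_plate above 0.07 m) or (y of gauge in the frame of index_plate below 0 m and y of knob in the frame of index_plate below -0.07 m)) and x of knob in the frame of index_plate between -0.065 and -0.035 m and value of joint plunger below 0.003 m and distance of gauge from where it was at the start of the episode below 0.02 m); the robot touches nothing.
It fails at once if the gauge is pushed more than 20 mm or tipped (distance of gauge from where it was at the start of the episode above 0.02 m or angle between gauge's own z axis and vertical above 0.3 rad).
It also fails if it takes over 32 s, if anything falls off the work surface, if the arm or the gripper's body presses on something with over 40 N, if the wrist force passes 120 N, or if a joint passes its speed limit or range.

ROBOT

A 7-joint arm with a two-finger parallel gripper is mounted at the origin on the work surface. World frame = base frame: x ahead of the robot, y to its left, z up, the work surface at z = 0. Lengths are in m, angles in rad, forces in N, time in s.
With the tool pointing down it reaches from about 0.35 to 0.9 m from the base axis. Payload 8.1 kg.
Tool frame: the origin (TCP) lies between the finger pads; the fingertips stand 17 mm ahead of it and the grasp point (between the pads) lies 2 mm behind it; z points along the fingers, y is the line along which they close (so a half turn about z gives the same grasp; the last joint's range is limited). The gripper opens to 92 mm and grips with 3 to 60 N. Pads are 19 mm wide; open, the fingers measure 130 mm over their backs; the gripper's body (75 mm by 190 mm) begins 47 mm behind the grasp point.
Start: joints at [1.105, 0.434, 0.025, 1.573, -0.012, 1.134, -0.075], TCP at [0.222, -0.584, 0.244] pointing down, gripper open.
Joint ranges: [-2.62, 2.62], [-0.44, 2.09], [-1.27, 1.32], [0.08, 2.57], [-1.32, 4.46], [0.12, 2], [-2.74, 2.74]. Speed limits (rad/s): [2.22, 2.22, 3.01, 3.01, 3.14, 3.14, 3.14].

INTERFACE

Orientations are given as a rotation vector (axis times angle).
In Python, from cell import observe, get_image, calibration, sign_off, look_for, regions_of, landmark_of gives the robot as it stands.
- The arm moves only by the tool jog_arm, never from a script. Its argument "plan" is a list of rows, each an object with "offset": the shift along the tool's x, y, z normalised to -1 to 1, where 1 is 0.15 m, a list of three; "twist": the turn, a rotation vector about the tool's x, y, z normalised to -1 to 1, where 1 is 2 pi rad, a list of three; "fingers": the gripper command: -1 is shut, 1 is fully open, values between are in proportion. In form: [{"offset": [x, y, z], "twist": [ax, ay, az], "fingers": fingers}, ...]. A call has 1 to 20 rows; each row is the pose to reach, as a shift and turn from the pose commanded when the call began, along the tool's axes at that moment, turning the shorter way round; what a row does not reach only later rows make up. A row lasts 1/8 s, in which the tool goes at most 62.5 mm and 10.7 degrees, less where a joint would pass 70% of its speed; a pose out of reach is approached as far as the arm can. A call with a number of a shift or a turn outside -1 to 1 is refused whole. A call with a gripper value outside its range is refused whole. The fingers move at their own pace and stop on an object; "newtons" is the grip in N (left out, the last holds). Time passes only in rows, so rows that repeat a pose let the fingers close. It gives the time, the measured TCP pose, the force, the opening and the grip force at its end, in the units of the state.
- observe(): the state, without advancing time (a new reading comes with each control period).
- get_image(name): name is "side" or "top"; returns the picture (480x640x3 uint8, red, green, blue); there is no depth.
- calibration(name): a dict with "fov_y" (degrees; the focal length in pixels is half the picture's height over the tangent of half this angle, whatever the lens; pixels are square), "cx", "cy" (the principal point, pixels), "position" and "attitude" of the camera in the world. Camera axes: x right, y down, z forward; pixel columns grow to the right and rows downward; lengths in m; the calibration is good to about 2 mm. A picture is of the moment at which its call begins. calibration takes no time and is no camera call.
- sign_off(): hands the job in; it is judged then, once.
Trained networks look in the newest picture that a camera, given by its name, has taken for a name from the list of things; names that differ only in an ending like _2 or _b are one class to them, and where a whole thing is asked for, a point or a joint stands for the part that bears it (a point fixed in the world has none). Each returns a list of dicts, best first, with "conf" (0 to 1); they miss things now and then, are a little off and sometimes report something else, mostly with a low value. They report only what shows in the picture. A call takes as long as a camera call.
- look_for(thing, camera): "box" ([left, top, width, height] as shares, 0 to 1, of the picture: columns of its width, rows of its height, round what is visible of it).
- regions_of(thing, camera): "region" (480x640 bool, what is visible of it) and "box" ([left, top, width, height] as shares, 0 to 1, of the picture: columns of its width, rows of its height, round what is visible of it).
- landmark_of(thing, camera): "at" ([row, column] as shares, 0 to 1, of the picture: columns of its width, rows of its height: a listed point, or the origin of a listed thing).
The state is a dict: "clock": time; "joints": joint angles; "dq": joint speeds; "joint_efforts": joint torques, N m; "position": TCP position; "ee_rot": TCP orientation; "force": force on the tool from outside, world axes, zero at the start; "ft_torque": the same for the moment, N m; "width": opening from 0.0 (shut) to 1.0 (fully open); "gripper_force": force on a finger pad.
Only numpy, scipy, OpenCV 4.12 (cv2) and the standard library are available. Lean on these libraries where they do the work, as an engineer would, in place of code of your own. Each camera call takes 0.05 s, during which the arm holds its last target. There are 200 camera calls.

## Working session

There is one attempt and no reset: what is moved stays moved. The work goes in short steps, Python scripts to look and compute and a tool call to move; the robot and the scene stay as the last step left them, time stands still between calls to the robot, and variables do not carry over. Pictures are saved under pics/ and viewed, at most 10 in all, crops included, and the job is handed in when it is done.

Besides the shell and the picture viewer there is one more tool, called after "Emit:" by a JSON object that holds its "method" and its "body", one argument or row to a line. jog_arm: Moves the arm, as the interface text tells. Scaled input: -1 to 1 covers 0.15 m each way for a shift and 2 pi rad each way for a turn. Its arguments: {"type":"object","properties":{"plan":{"type":"array","items":{"type":"object","properties":{"offset":{"type":"array","items":{"type":"number","minimum":-1,"maximum":1}},"twist":{"type":"array","items":{"type":"number","minimum":-1,"maximum":1}},"fingers":{"type":"number"}}}},"newtons":{"type":"number"}},"required":["plan"]}

```bash
mkdir -p pics
cat > h.py <<'E'
import numpy as np,cv2
from scipy.spatial.transform import Rotation as R
from cell import *
def cal(c):
    k=calibration(c); f=240/np.tan(np.radians(k['fov_y'])/2); return k,f
def rot(k):
    a=np.array(k['attitude'],float)
    return a if a.shape==(3,3) else R.from_rotvec(a).as_matrix()
def ray(c,u,v):
    k,f=cal(c); return np.array(k['position']),rot(k)@np.array([(u-k['cx'])/f,(v-k['cy'])/f,1])
def onz(c,u,v,z):
    p,d=ray(c,u,v); return p+d*(z-p[2])/d[2]
def proj(c,P):
    k,f=cal(c); q=rot(k).T@(np.array(P)-k['position']); return k['cx']+f*q[0]/q[2],k['cy']+f*q[1]/q[2]
E
python3 - <<'E'
from h import *
for c in ('side','top'):
    cv2.imwrite(f'pics/{c}0.png',get_image(c)[:,:,::-1]); print(c,calibration(c))
    for t,z in (('knob',.089),('index_plate',0),('gauge',0)):
        for r in landmark_of(t,c)[:2]:
            v,u=r['at'][0]*480,r['at'][1]*640; print(t,round(r['conf'],2),u,v,onz(c,u,v,z).round(4))
print(observe())
E
```

```text
side {'fov_y': 51.47719232805629, 'cx': 317.3729932344246, 'cy': 232.77481673464084, 'position': array([ 0.49117784, -0.87288208,  0.62171822]), 'attitude': array([-2.12988451,  0.10682596, -0.07474622])}
knob 0.47 270.016 211.296 [0.4948 0.0653 0.089 ]
index_plate 0.84 312.0 252.71999999999997 [0.5827 0.0293 0.    ]
gauge 0.63 300.672 327.024 [ 0.5394 -0.2045  0.    ]
top {'fov_y': 56.434657702416104, 'cx': 318.0816077266307, 'cy': 244.02354013380886, 'position': array([0.48582595, 0.01850253, 0.79000844]), 'attitude': array([-2.1797162 ,  2.14074578, -0.14594964])}
knob 0.48 275.32800000000003 289.488 [0.5021 0.0785 0.089 ]
index_plate 0.79 302.272 241.392 [0.5903 0.0407 0.    ]
gauge 0.93 440.768 271.824 [ 0.5405 -0.2057  0.    ]
{'clock': 0.4, 'joints': array([ 1.10541877,  0.43460674,  0.0250121 ,  1.57332839, -0.0115614 ,
        1.13402175, -0.07510653]), 'dq': array([-0.00180092, -0.00264816, -0.00100902,  0.00030567,  0.00085356,
       -0.00043105,  0.00024748]), 'joint_efforts': array([-1.31106422e-03, -6.66972899e+01,  9.82694216e-01, -3.14413011e+01,
       -6.06215699e-02,  3.55769880e-02,  7.00573901e-05]), 'position': array([ 0.22172278, -0.58427957,  0.24362589]), 'ee_rot': array([-3.08988245e+00, -5.66559240e-01,  1.71701682e-04]), 'force': array([-0.00176452,  0.20245197, -0.87810524]), 'ft_torque': array([-0.00807182, -0.01396078,  0.024232  ]), 'gripper_force': 0.0, 'width': 1.0000746555308915}
```

View pics/top0.png

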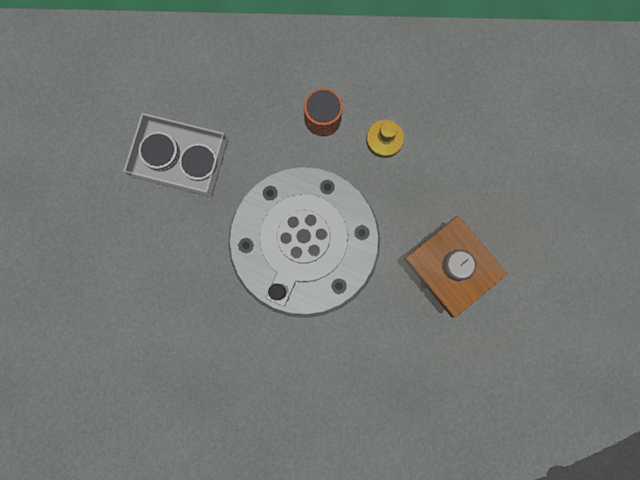

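View pics/side0.png

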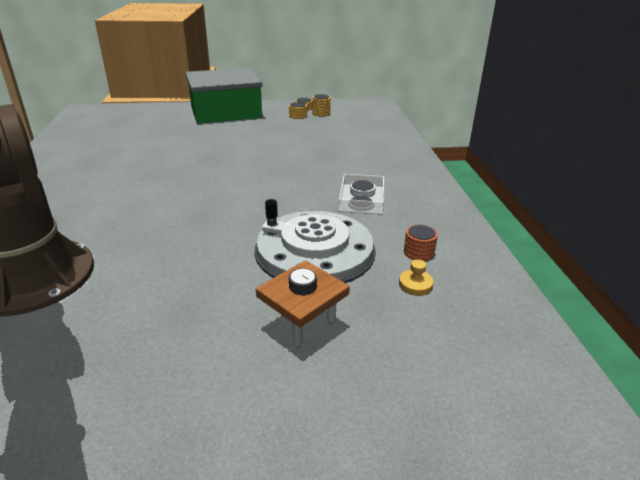

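The top view shows the knob at (277,292), the hole on the gauge side at (339,286), the plate centre near (304,241) and the gauge at (460,265). The side view puts the knob near (271,210), with nothing between the arm and the knob. I'll fit the hole circle next.

Run:
```python
from h import *
from scipy.optimize import least_squares
img=cv2.imread('pics/top0.png'); g=cv2.cvtColor(img,cv2.COLOR_BGR2GRAY)
# refine holes by dark-blob centroid; order: ccw seen in world from hole 0
px=[(246,245),(270,193),(327,187),(362,233),(339,286)]
def cen(g,u,v,r,t=90):
    w=g[v-r:v+r+1,u-r:u+r+1]; m=w<t; y,x=np.nonzero(m); return u-r+x.mean(),v-r+y.mean(),m.sum()
W=[]
for u,v in px:
    a=cen(g,u,v,9,130); W.append(onz('top',a[0],a[1],.03)[:2]); print(np.round(a,1),W[-1].round(4))
W=np.array(W); k=np.array([-1,-2,-3,-4,-5])
def f(p): 
    a=p[2]+k*np.pi/3; return (np.c_[p[0]+.1*np.cos(a),p[1]+.1*np.sin(a)]-W).ravel()
s=least_squares(f,[.585,.035,2.6]); best=min((least_squares(f,[.585,.035,a]) for a in np.linspace(0,6,7)),key=lambda s:s.cost)
print('fit',best.x,np.abs(best.fun).max())
cx,cy,a=best.x
k0=np.array([cx+.1*np.cos(a),cy+.1*np.sin(a)])
print('knob from fit',k0, 'targets',[ (cx+.1*np.cos(a+d),cy+.1*np.sin(a+d)) for d in(np.pi/3,-np.pi/3)])
for c,z in(('top',.108),('top',.089),('side',.089)):
    r=regions_of('knob',c)
    if r:
        m=r[0]['region'];y,x=np.nonzero(m); print(c,r[0]['conf'],m.sum(),x.mean(),y.mean(),x.min(),x.max(),y.min(),y.max(),onz(c,x.mean(),y.mean(),z).round(4))
t=cen(g,277,292,12,60); print('darktop',t,onz('top',t[0],t[1],.108))
gs=cv2.cvtColor(cv2.imread('pics/side0.png'),cv2.COLOR_BGR2GRAY); t=cen(gs,271,210,14,60); print('darkside',t,onz('side',t[0],t[1],.089), 'proj',proj('side',[*k0,.089]),proj('top',[*k0,.108]))
o=observe(); print(R.from_rotvec(o['ee_rot']).as_matrix().round(3))
```

```text
[245.5 245.1 184. ] [0.5781 0.1367]
[269.8 192.6 175. ] [0.6707 0.0981]
[326.8 186.5 173. ] [ 0.6835 -0.0008]
[361.5 232.2 177. ] [ 0.6041 -0.0617]
[338.6 285.8 178. ] [ 0.5116 -0.0233]
fit [0.59115608 0.03746677 2.74756862] 0.00017297997421517053
knob from fit [0.49881891 0.07585749] targets [(np.float64(0.5117401530926435), np.float64(-0.02330420225505017)), (np.float64(0.5782348290391074), np.float64(0.13662846504833337))]
top 0.66 236 277.3813559322034 291.8601694915254 269 286 284 300 [0.4982 0.0736 0.108 ]
top 0.66 236 277.3813559322034 291.8601694915254 269 286 284 300 [0.4985 0.0752 0.089 ]
side 0.55 215 270.9720930232558 208.30697674418604 265 277 199 218 [0.4972 0.0783 0.089 ]
darktop (np.float64(276.45911949685535), np.float64(291.33962264150944), np.int64(159)) [0.49893285 0.07506402 0.108     ]
darkside (np.float64(271.03225806451616), np.float64(211.31854838709677), np.int64(248)) [0.49700691 0.06502745 0.089     ] proj (np.float64(271.72918487459935), np.float64(208.82355566822994)) (np.float64(275.93302939420863), np.float64(291.40593231642276))
[[ 0.935  0.355  0.   ]
 [ 0.355 -0.935 -0.   ]
 [ 0.     0.    -1.   ]]
```

Emit:
{"method": "jog_arm", "body": {
  "plan": [
    {"offset":[0.82,-0.865,0],"twist":[0,0,-0.214],"fingers":1},
    {"offset":[0.82,-0.865,0],"twist":[0,0,-0.214],"fingers":1},
    {"offset":[0.82,-0.865,0],"twist":[0,0,-0.214],"fingers":1},
    {"offset":[0.82,-0.865,0],"twist":[0,0,-0.214],"fingers":1},
    {"offset":[0.82,-0.865,0],"twist":[0,0,-0.214],"fingers":1},
    {"offset":[0.82,-0.865,0],"twist":[0,0,-0.214],"fingers":1},
    {"offset":[0.82,-0.865,0],"twist":[0,0,-0.214],"fingers":1},
    {"offset":[0.82,-0.865,0],"twist":[0,0,-0.214],"fingers":1}
  ],
  "newtons": 45
}}

```text
clock: 1.55
position: [0.2906, -0.4195, 0.2438]
ee_rot: [2.064, 2.368, 0.0]
force: [-0.6, 0.8, 0.3]
width: 0.996
gripper_force: 0.0
```

Emit:
{"method": "jog_arm", "body": {
  "plan": [
    {"offset":[1,0.6,0],"twist":[0,0,0],"fingers":1},
    {"offset":[1,0.6,0],"twist":[0,0,0],"fingers":1},
    {"offset":[1,0.6,0],"twist":[0,0,0],"fingers":1},
    {"offset":[1,0.6,0],"twist":[0,0,0],"fingers":1}
  ]
}}

```text
clock: 2.05
position: [0.3612, -0.255, 0.2442]
ee_rot: [2.061, 2.37, 0.001]
force: [0.5, -0.4, 1.1]
width: 1.0
gripper_force: 0.0
```

Emit:
{"method": "jog_arm", "body": {
  "plan": [
    {"offset":[1,0.6,0],"twist":[0,0,0],"fingers":1},
    {"offset":[1,0.6,0],"twist":[0,0,0],"fingers":1},
    {"offset":[1,0.6,0],"twist":[0,0,0],"fingers":1},
    {"offset":[1,0.6,0],"twist":[0,0,0],"fingers":1}
  ]
}}

```text
clock: 2.55
position: [0.4296, -0.0949, 0.244]
ee_rot: [2.061, 2.37, 0.002]
force: [-0.2, -0.0, 0.1]
width: 1.001
gripper_force: 0.0
```

Emit:
{"method": "jog_arm", "body": {
  "plan": [
    {"offset":[1,0.6,0],"twist":[0,0,0],"fingers":1},
    {"offset":[1,0.6,0],"twist":[0,0,0],"fingers":1},
    {"offset":[1,0.6,0],"twist":[0,0,0],"fingers":1},
    {"offset":[1,0.6,0],"twist":[0,0,0],"fingers":1},
    {"offset":[1,0.6,0],"twist":[0,0,0],"fingers":1},
    {"offset":[1,0.6,0],"twist":[0,0,0],"fingers":1}
  ]
}}

```text
clock: 3.3
position: [0.4968, 0.0608, 0.2435]
ee_rot: [2.069, 2.364, -0.002]
force: [0.1, -0.7, -0.3]
width: 0.998
gripper_force: 0.0
```

Run:
```python
from h import *
o=observe(); M=R.from_rotvec(o['ee_rot']).as_matrix(); p=o['position']
print(p,o['joints'].round(2)); print(M.round(4))
c=np.array([.59116,.03747]); a=2.74757
print('to knob', (M.T@(np.array([.4988,.0757,.095])-p)/.15).round(4))
K=np.array([np.cos(a),np.sin(a)])*.1
for d in np.linspace(0,60,13)[1:]:
    b=a+np.radians(d); v=np.r_[.1*np.cos(b)-K[0],.1*np.sin(b)-K[1],0]; print(d,(M.T@v/.15).round(3)[:2])
```

```text
[0.49683097 0.06080317 0.24354625] [ 0.27  0.3  -0.62  1.83  0.2   1.07 -0.29]
[[-1.324e-01  9.912e-01 -5.000e-04]
 [ 9.912e-01  1.324e-01 -1.200e-03]
 [-1.100e-03 -6.000e-04 -1.000e+00]]
to knob [0.0978 0.0268 0.9902]
5.0 [-0.052 -0.027]
10.0 [-0.105 -0.049]
15.0 [-0.161 -0.067]
20.0 [-0.217 -0.08 ]
25.0 [-0.275 -0.088]
30.0 [-0.333 -0.09 ]
35.0 [-0.391 -0.088]
40.0 [-0.449 -0.081]
45.0 [-0.506 -0.068]
50.0 [-0.561 -0.051]
55.0 [-0.615 -0.029]
60.0 [-0.667 -0.002]
```

Emit:
{"method": "jog_arm", "body": {
  "plan": [
    {"offset":[0.098,0.027,0.3],"twist":[0,0,0],"fingers":1},
    {"offset":[0.098,0.027,0.6],"twist":[0,0,0],"fingers":1},
    {"offset":[0.098,0.027,0.8],"twist":[0,0,0],"fingers":1},
    {"offset":[0.098,0.027,0.92],"twist":[0,0,0],"fingers":1},
    {"offset":[0.098,0.027,0.98],"twist":[0,0,0],"fingers":1},
    {"offset":[0.098,0.027,0.99],"twist":[0,0,0],"fingers":1},
    {"offset":[0.098,0.027,0.99],"twist":[0,0,0],"fingers":1}
  ]
}}

```text
clock: 4.18
position: [0.4994, 0.078, 0.0959]
ee_rot: [2.065, 2.367, 0.001]
force: [1.1, -0.4, 0.1]
width: 1.001
gripper_force: 0.0
```

Run:
```python
from h import *
a=get_image('top')[140:400,140:480,::-1]; b=get_image('side')[120:360,160:440,::-1]
b=cv2.resize(b,(303,260)); cv2.imwrite('pics/pre.png',np.hstack([a,b]))
print(observe()['position'],observe()['force'])
```

```text
[0.49949364 0.07824717 0.09597982] [ 1.14324359  0.14224758 -0.11098879]
```

View pics/pre.png

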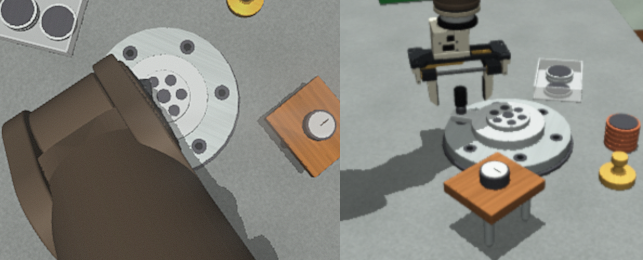

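The knob sits between the fingers and the gauge is clear. Closing now.

Emit:
{"method": "jog_arm", "body": {
  "plan": [
    {"offset":[-0.015,0,0],"twist":[0,0,0],"fingers":-1},
    {"offset":[-0.015,0,0],"twist":[0,0,0],"fingers":-1},
    {"offset":[-0.015,0,0],"twist":[0,0,0],"fingers":-1},
    {"offset":[-0.015,0,0],"twist":[0,0,0],"fingers":-1},
    {"offset":[-0.015,0,0],"twist":[0,0,0],"fingers":-1},
    {"offset":[-0.015,0,0],"twist":[0,0,0],"fingers":-1},
    {"offset":[-0.015,0,0],"twist":[0,0,0],"fingers":-1},
    {"offset":[-0.015,0,0],"twist":[0,0,0],"fingers":-1}
  ],
  "newtons": 45
}}

```text
clock: 5.28
position: [0.4992, 0.076, 0.0952]
ee_rot: [-2.065, -2.368, 0.0]
force: [-0.4, 0.6, 0.0]
width: 0.275
gripper_force: 45.0
```

Emit:
{"method": "jog_arm", "body": {
  "plan": [
    {"offset":[0,0,-0.03],"twist":[0,0,0],"fingers":-1},
    {"offset":[0,0,-0.06],"twist":[0,0,0],"fingers":-1},
    {"offset":[0,0,-0.09],"twist":[0,0,0],"fingers":-1},
    {"offset":[0,0,-0.12],"twist":[0,0,0],"fingers":-1},
    {"offset":[0,0,-0.135],"twist":[0,0,0],"fingers":-1},
    {"offset":[0,0,-0.135],"twist":[0,0,0],"fingers":-1},
    {"offset":[0,0,-0.135],"twist":[0,0,0],"fingers":-1}
  ]
}}

```text
clock: 6.15
position: [0.4991, 0.076, 0.1153]
ee_rot: [-2.065, -2.368, 0.001]
force: [1.0, 0.4, -9.0]
width: 0.272
gripper_force: 45.0
```

Emit:
{"method": "jog_arm", "body": {
  "plan": [
    {"offset":[-0.026,-0.014,0],"twist":[0,0,0],"fingers":-1},
    {"offset":[-0.052,-0.027,0],"twist":[0,0,0],"fingers":-1},
    {"offset":[-0.105,-0.049,0],"twist":[0,0,0],"fingers":-1},
    {"offset":[-0.161,-0.067,0],"twist":[0,0,0],"fingers":-1},
    {"offset":[-0.217,-0.08,0],"twist":[0,0,0],"fingers":-1},
    {"offset":[-0.275,-0.088,0],"twist":[0,0,0],"fingers":-1},
    {"offset":[-0.333,-0.09,0],"twist":[0,0,0],"fingers":-1},
    {"offset":[-0.391,-0.088,0],"twist":[0,0,0],"fingers":-1},
    {"offset":[-0.449,-0.081,0],"twist":[0,0,0],"fingers":-1},
    {"offset":[-0.506,-0.068,0],"twist":[0,0,0],"fingers":-1},
    {"offset":[-0.561,-0.051,0],"twist":[0,0,0],"fingers":-1},
    {"offset":[-0.615,-0.029,0],"twist":[0,0,0],"fingers":-1},
    {"offset":[-0.645,-0.014,0],"twist":[0,0,0],"fingers":-1},
    {"offset":[-0.667,-0.002,0],"twist":[0,0,0],"fingers":-1},
    {"offset":[-0.667,-0.002,0],"twist":[0,0,0],"fingers":-1},
    {"offset":[-0.667,-0.002,0],"twist":[0,0,0],"fingers":-1}
  ]
}}

```text
clock: 8.15
position: [0.5126, -0.0235, 0.1155]
ee_rot: [2.065, 2.367, -0.001]
force: [-1.1, -2.3, -8.9]
width: 0.276
gripper_force: 45.0
```

Emit:
{"method": "jog_arm", "body": {
  "plan": [
    {"offset":[0,0,0.03],"twist":[0,0,0],"fingers":-1},
    {"offset":[0,0,0.06],"twist":[0,0,0],"fingers":-1},
    {"offset":[0,0,0.09],"twist":[0,0,0],"fingers":-1},
    {"offset":[0,0,0.115],"twist":[0,0,0],"fingers":-1},
    {"offset":[0,0,0.115],"twist":[0,0,0],"fingers":-1},
    {"offset":[0,0,0.115],"twist":[0,0,0],"fingers":-1}
  ]
}}

```text
clock: 8.9
position: [0.5125, -0.0231, 0.0982]
ee_rot: [-2.065, -2.368, 0.0]
force: [-2.8, -2.8, -6.6]
width: 0.275
gripper_force: 45.0
```

The spring is still pulling down 3 mm above home, so the pin is in the hole. Releasing and retreating straight up.

Emit:
{"method": "jog_arm", "body": {
  "plan": [
    {"offset":[0,0,0],"twist":[0,0,0],"fingers":0.6},
    {"offset":[0,0,0],"twist":[0,0,0],"fingers":0.6},
    {"offset":[0,0,0],"twist":[0,0,0],"fingers":0.6},
    {"offset":[0,0,0],"twist":[0,0,0],"fingers":0.6},
    {"offset":[0,0,0],"twist":[0,0,0],"fingers":0.6},
    {"offset":[0,0,-0.2],"twist":[0,0,0],"fingers":0.6},
    {"offset":[0,0,-0.5],"twist":[0,0,0],"fingers":0.6},
    {"offset":[0,0,-0.9],"twist":[0,0,0],"fingers":0.6},
    {"offset":[0,0,-1],"twist":[0,0,0],"fingers":0.6},
    {"offset":[0,0,-1],"twist":[0,0,0],"fingers":0.6},
    {"offset":[0,0,-1],"twist":[0,0,0],"fingers":0.6}
  ]
}}

```text
clock: 10.28
position: [0.5117, -0.0233, 0.2466]
ee_rot: [-2.064, -2.366, 0.003]
force: [-1.2, 0.6, -0.2]
width: 0.802
gripper_force: 0.0
```

Run:
```python
from h import *
a=get_image('top')[140:400,140:480,::-1]; s=get_image('side'); b=cv2.resize(s[120:360,160:440,::-1],(560,480))
for z in (.089,.104): print(z,proj('side',[.5117,-.0233,z]))
cv2.imwrite('pics/post.png',b)
r=regions_of('knob','side')
if r: y,x=np.nonzero(r[0]['region']); print(r[0]['conf'],x.mean(),y.mean(),y.min(),y.max())
for z in (.07,.108,.123): print(z,proj('side',[.5117,-.0233,z]))
for r in landmark_of('gauge','side')[:1]: print(onz('side',r['at'][1]*640,r['at'][0]*480,0))
o=observe();print(o['position'],o['width'],o['clock'],o['force'])
```

```text
0.089 (np.float64(279.59799497861985), np.float64(232.71031259375005))
0.104 (np.float64(279.37920938439515), np.float64(226.33688533738538))
0.68 279.00387596899225 232.43410852713177 222 243
0.07 (np.float64(279.8701623091731), np.float64(240.63879933432824))
0.108 (np.float64(279.3202709856092), np.float64(224.61995512266955))
0.123 (np.float64(279.09697745935796), np.float64(218.11520762582117))
[ 0.54747494 -0.20600978  0.        ]
[ 0.51207833 -0.02312196  0.24702351] 0.803447685548851 10.475 [-0.23287038 -0.46294169 -0.55578696]
```

View pics/post.png

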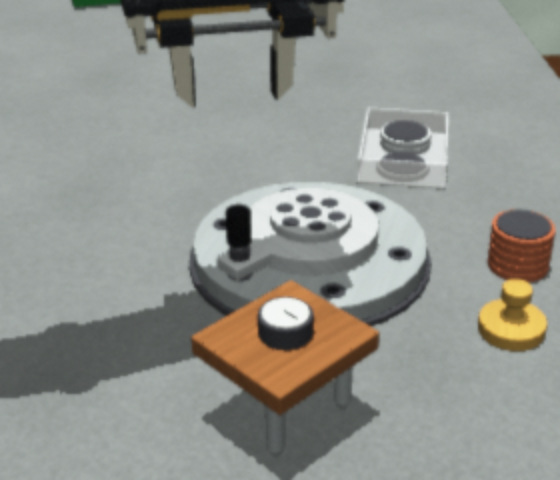

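The picture shows the knob at its home height on the gauge side, at (279,232) against a predicted (279.6,232.7). The gauge hasn't moved and the gripper is clear.

```bash
python3 -c "from cell import *; print(sign_off())"
```

```text
the job is handed in; nothing more can be done
None
```

I pulled the plunger, swung the stage 60° to the next hole on the gauge's side, and let the pin drop home; the last side-camera view puts the knob at its home height over that hole, with the gauge where it stood and the gripper clear, and I handed the job in at about 10.5 s (no verdict was returned).

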